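# Butt the specimen carrier to the stage block and bolt it

## Task

Slide the loose specimen carrier along the microscope stage until its whole face butts flush against the fixed block, with the two side edges in line. Then slide the bolt fully home through the carrier's keeper to lock the two together, leaving the joint closed. Leave the small things standing around the stage (weight, dish, jar, screwdriver) where they are.

Things in the scene. Friction and masses are not known exactly. Their poses are not given: they have to be found in the camera images.
- stage: fixed bench stage: dark steel bed 160 mm (x) by 365 mm (y), 20 mm thick. Origin on the bench under the middle of the joint line. At +y a fixed aluminium block (x -60 to 60, y 0 to 150 mm, top at z = 44 mm) carries the bolt; the carrier must butt its face at y = 0. The bed is bare from y = -200 to 0 mm
- block_face (a point): top edge of the block's butting face, mid-width: stage (0, 0, 44) mm. Axes as the stage's; the block lies to +y
- bolt_tip (a point): tapered tip of the steel barrel bolt, a 14 mm rod along stage y at x = 0, z = 57 mm, running through two guides on top of the block, each 33 mm wide (with flanges 61 mm), tops at z = 72 mm, at stage y 8 to 28 and 136 to 148 mm
- carrier: loose specimen carrier on the bed, 0.6 kg: aluminium plate 120 mm (x) by 100 mm (y) by 24 mm, as wide and high as the block. Origin: centre of its underside; its +y face (y = 50 mm) faces the block. On top a steel keeper bridge at y 4 to 28 mm, 38 mm wide, opening 22 mm wide and 26 mm high, its top 56 mm above the underside; behind it the grip rib
- carrier_rib (a point): top centre of the carrier's grip rib, an upright bar 14 mm thick (carrier x), 44 mm long (carrier y), standing 40 mm above the plate; 25 mm behind the carrier's origin (carrier y = -25 mm) and 64 mm above its underside. Axes as the carrier's
- carrier_near_corner (a point): lower corner of the carrier's butting face at carrier x = -60 mm, y = 50 mm
- carrier_far_corner (a point): lower corner of the carrier's butting face at carrier x = +60 mm, y = 50 mm
- bolt (a joint): travel of the bolt in m: 0 fully drawn back, 0.060 fully home; grows as the bolt moves along the stage's -y. Tip at stage y = 8 mm at 0, at -52 mm when home
- bolt_knob (a point): top centre of the bolt's upright knob, a steel cylinder 18 mm in diameter and 44 mm tall (its top 114 mm above the bench, its foot 70 mm), at stage x = 0, y = 110 mm when the bolt is at 0 and 50 mm when home
- weight: bystander: steel balance weight, 44 mm diameter, 48 mm high, origin under its centre
- screwdriver: bystander: screwdriver 160 mm long lying on the bench
- dish: bystander: shallow glass dish, 72 mm diameter, 18 mm high
- jar: bystander: amber glass jar with a white lid, 56 mm diameter, 62 mm high
Things that resemble listed ones, but are neither listed nor needed, are in the scene too. Leave any purple look-alike of the carrier alone.

How it is judged (in metres and radians):
On the way, in this order (a step that is already met when the one before it is completed fails the run):
1. the carrier is butted flush against the block, in line with it, before the bolt is shot (y of each of carrier_near_corner, carrier_far_corner in the frame of stage above -0.003 m and x of carrier in the frame of stage between -0.008 and 0.008 m and z of carrier in the frame of stage below 0.023 m and angle between carrier's own z axis and vertical below 0.04 rad and value of joint bolt below 0.02 m), for 0.2 s.
2. the bolt is slid fully home through the keeper (value of joint bolt above 0.056 m), for 0.2 s.
At the end, for the whole second after the job is handed in: the bolt is at least 56 of its 60 mm home through the keeper; both corners of the carrier's face are within 3 mm of the block, its sides within 8 mm of the block's sides, and it lies flat on the bed at rest (y of each of carrier_near_corner, carrier_far_corner in the frame of stage above -0.003 m and x of carrier in the frame of stage between -0.008 and 0.008 m and z of carrier in the frame of stage below 0.023 m and angle between carrier's own z axis and vertical below 0.04 rad and value of joint bolt above 0.056 m and linear speed of carrier below 0.01 m/s); the robot touches nothing.
It fails at once if the weight, screwdriver, dish or jar beside the stage is moved by more than 25 mm (distance of any of weight, screwdriver, dish, jar from where it was at the start of the episode above 0.025 m).
It also fails if it takes over 51 s, if anything falls off the work surface, if the arm or the gripper's body presses on something with over 40 N, if the wrist force passes 120 N, or if a joint passes its speed limit or range.

## Robot

A 6-joint arm with a two-finger parallel gripper is mounted at the origin on the work surface. World frame = base frame: x ahead of the robot, y to its left, z up, the work surface at z = 0. Lengths are in mm, angles in rad, forces in N, time in s.
With the tool pointing down it reaches from about 275 to 750 mm from the base axis. Payload 10.2 kg.
Tool frame: the origin (TCP) lies midway between the tips of the shut fingers; the grasp point (between the pads) lies 19 mm behind it; z points along the fingers, y is the line along which they close (so a half turn about z gives the same grasp; the last joint's range is limited). The gripper opens to 85 mm and grips with 20 to 120 N. Pads are 22 mm wide; open, the fingers measure 114 mm over their backs; the gripper's body (76 mm by 85 mm) begins 54 mm behind the grasp point. The pads swing forward as they close: fully open they stand 13 mm farther back than shut.
Start: joints at [1.031, 0.313, 1.498, -0, 1.331, -0.223], TCP at [163.565, 498.876, 231.294] pointing down, gripper open.
Joint ranges: [-2.94, 2.94], [-0.97, 2.17], [0.19, 2.56], [-1.23, 4.37], [0.02, 3.11], [-2.88, 2.88]. Speed limits (rad/s): [2.39, 2.39, 3.01, 3.14, 3.14, 3.14].

## Interface

Orientations are given as a unit quaternion [w, x, y, z].
In Python, from rig import ctrl gives the robot as it stands.
- The arm moves only by the tool arm_command, never from a script. Its argument "increments" is a list of rows, each an object with "dr": the turn, a rotation vector about the tool's x, y, z in units of pi/4 rad (1.0 is pi/4 rad), a list of three; "offset": the shift along the tool's x, y, z in units of 120 mm (1.0 is 120 mm), a list of three; "hand": the opening, from -1 (shut) to 1 (fully open). A call has 1 to 8 rows; each row shifts and turns the commanded pose from where the row before left it, along the tool's axes as they then stand; what a row does not reach is not made up. A row lasts 1/10 s, in which the tool goes at most 50 mm and 8.59 degrees, less where a joint would pass 70% of its speed; a pose out of reach is approached as far as the arm can. A call with a number of a shift or a turn outside -1 to 1 is refused whole. A call with a gripper value outside its range is refused whole. The fingers move at their own pace and stop on an object; "grip_force" is the grip in N (left out, the last holds). Time passes only in rows, so rows that do not move let the fingers close. It gives the time, the measured TCP pose, the force, the opening and the grip force at its end, in the units of the state.
- ctrl.sense(): the state, without advancing time (a new reading comes with each control period).
- ctrl.capture(name): name is "scene" or "side" or "wrist"; returns the picture (384x512x3 uint8, red, green, blue); there is no depth.
- ctrl.camera_info(name): a dict with "K" (3x3 intrinsics, pixels), "R" (3x3) and "t" (3): a world point X has camera coordinates R X + t. Camera axes: x right, y down, z forward; pixel columns grow to the right and rows downward; lengths in mm; the calibration is good to about 2 mm. A picture is of the moment at which its call begins: read the wrist's pose just before it. camera_info takes no time and is no camera call; for the wrist camera it gives the pose at the moment of the call.
- ctrl.finish_job(): hands the job in; it is judged then, once.
The state is a dict: "time_s": time; "joints": joint angles; "dq": joint speeds; "tau": joint torques, N m; "eef_pos": TCP position; "ee_rot": TCP orientation; "force": force on the tool from outside, world axes, zero at the start; "wrist_torque": the same for the moment, N m; "grip_width": opening from 0.0 (shut) to 1.0 (fully open); "grip_force": force on a finger pad.
Only numpy, scipy, OpenCV 4.12 (cv2) and the standard library are available. Lean on these libraries where they do the work, as an engineer would, in place of code of your own. Each camera call takes 0.05 s, during which the arm holds its last target. There are 200 camera calls.

## Working session

There is one attempt and no reset: what is moved stays moved. The work goes in short steps, Python scripts to look and compute and a tool call to move; the robot and the scene stay as the last step left them, time stands still between calls to the robot, and variables do not carry over. Pictures are saved under pics/ and viewed, at most 10 in all, crops included, and the job is handed in when it is done.

Besides the shell and the picture viewer there is one more tool, called as name(argument=value, ...), one argument or row to a line, values as JSON. arm_command: Moves the arm, as the interface text tells. Shifts and turns lie within -1 to 1; 1 stands for 120 mm of shift or pi/4 rad of turn. Its arguments: {"type":"object","properties":{"increments":{"type":"array"},"grip_force":{"type":"number"}},"required":["increments"]}

```bash
mkdir -p pics
python3 - <<'E'
from rig import ctrl
import cv2,numpy as np
s=ctrl.sense();print(s)
ims=[]
for n in("scene","side"):
    im=ctrl.capture(n)[:,:,::-1];cv2.imwrite(f"pics/{n}0.png",im);c=ctrl.camera_info(n);print(n,c)
E
```

```text
{'time_s': 0.0, 'joints': array([ 1.03061602e+00,  3.13455433e-01,  1.49844293e+00, -2.49805231e-05,
        1.33100394e+00, -2.23357235e-01]), 'dq': array([-2.72176809e-05, -7.38830673e-04,  5.66982948e-04, -9.04368922e-04,
       -9.35476975e-04,  3.37407386e-04]), 'tau': array([-7.57495727e-04, -4.12273800e+01, -2.59734195e+01, -3.51078988e-04,
        4.26922154e-03, -2.21862507e-06]), 'eef_pos': array([163.42180563, 498.64208412, 230.73009749]), 'ee_rot': array([-2.32706461e-04,  1.57746861e-01,  9.87479366e-01, -6.12203849e-04]), 'force': array([ 0.42913397,  0.49684405, -0.28246103]), 'wrist_torque': array([ 0.04938765, -0.01380443,  0.00046224]), 'grip_force': 0.0, 'grip_width': 0.9968127953423412}
scene {'K': array([[367.39722624,   0.        , 258.53660345],
       [  0.        , 367.39722624, 187.38443436],
       [  0.        ,   0.        ,   1.        ]]), 'R': array([[-0.28197153,  0.95936826,  0.01022744],
       [ 0.59810402,  0.18410611, -0.77998495],
       [-0.75017574, -0.21381647, -0.6257147 ]]), 't': array([ 161.8000552 , -233.82778881, 1427.77031418])}
side {'K': array([[385.87001497,   0.        , 255.18598749],
       [  0.        , 385.87001497, 187.43237377],
       [  0.        ,   0.        ,   1.        ]]), 'R': array([[ 0.71384056, -0.70026873, -0.00743998],
       [-0.53229752, -0.5356491 , -0.65554511],
       [ 0.45507252,  0.47191497, -0.75511937]]), 't': array([-390.99102479,  308.60737212,  831.10913873])}
```

View pics/scene0.png

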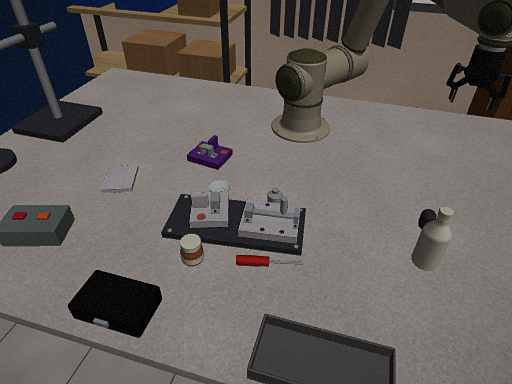

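View pics/side0.png

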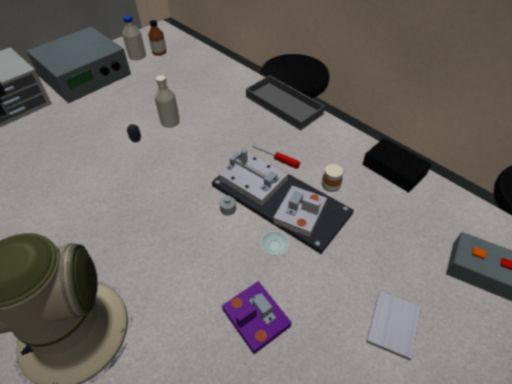

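The scene picture shows the stage around (237,222). The silver carrier sits on its left part (209,208), and the block, bolt and knob are at (272,215), with the knob at about (284,203). The side picture shows the carrier at (302,207) and the block at (255,175). Candidates for the carrier are the silver plate on the bed (209,208) and the purple look-alike off the stage (210,153), so I choose the silver one. Next I check that choice in a close crop.

Run:
```python
import cv2,numpy as np
a=cv2.imread("pics/scene0.png")[175:260,155:315];b=cv2.imread("pics/side0.png")[140:255,200:360]
a=cv2.resize(a,None,fx=4.4,fy=4.4,interpolation=cv2.INTER_CUBIC)
b=cv2.resize(b,None,fx=5,fy=5,interpolation=cv2.INTER_CUBIC)
cv2.imwrite("pics/a.png",a);cv2.imwrite("pics/b.png",b)
```

```text
(no output)
```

View pics/a.png

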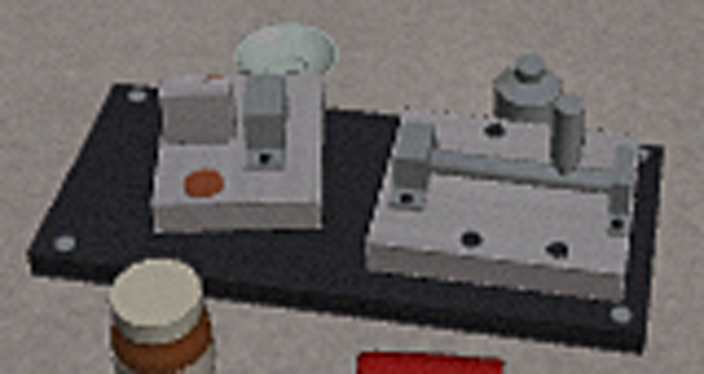

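View pics/b.png

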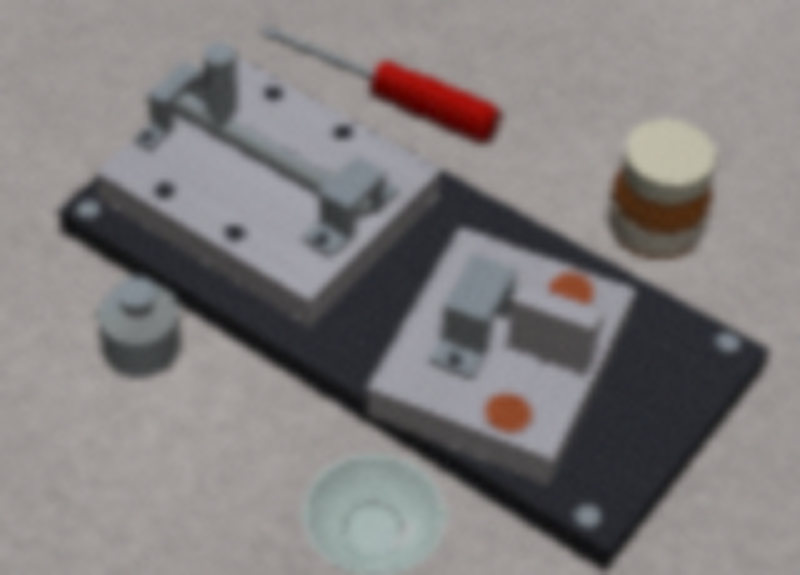

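The crops show the silver carrier with its keeper, rib and orange dots on the bed, slightly turned, and the block with bolt and knob. In crop a the knob top is at about (570,100) and the block face edge runs (403,110) to (369,243). The silver carrier is the right one. Next I fit poses from these corners in both views.

```bash
cat > h.py <<'E'
import numpy as np
from scipy.optimize import least_squares
def proj(c,X):
    p=(c["R"]@np.atleast_2d(X).T).T+c["t"]; p=(c["K"]@p.T).T; return p[:,:2]/p[:,2:]
def tf(q,P,z):
    c,s=np.cos(q[2]),np.sin(q[2]); P=np.array(P,float)
    return np.c_[q[0]+c*P[:,0]-s*P[:,1], q[1]+s*P[:,0]+c*P[:,1], P[:,2]+z]
def tri(cs,uv):
    A=[]
    for c,(u,v) in zip(cs,uv):
        M=c["K"]@np.c_[c["R"],c["t"]]; A+=[u*M[2]-M[0],v*M[2]-M[1]]
    X=np.linalg.svd(np.array(A))[2][-1]; return X[:3]/X[3]
def fit(obs,q0):
    # obs: list of (cam, pts, uv); params x,y,yaw,z
    f=lambda q:np.concatenate([(proj(c,tf(q,P,q[3]))-uv).ravel() for c,P,uv in obs])
    r=least_squares(f,q0,loss="soft_l1",x_scale=[100,100,1,100]); return r.x,np.abs(f(r.x)).reshape(-1,2).round(1)
E
python3 - <<'E'
from rig import ctrl
from h import *
S,D=ctrl.camera_info("scene"),ctrl.camera_info("side")
ca=lambda u:(np.array(u)+.5)/4.4-.5+[155,175]
cb=lambda u:(np.array(u)+.5)/5-.5+[200,140]
sa={(60,0,44):(369,243),(60,150,44):(627,277),(-60,0,44):(403,110),(80,-200,20):(32,255),(80,165,20):(643,332),(-80,-200,20):(115,85),(-80,165,20):(663,148),(0,110,114):(570,100)}
sb={(-60,0,44):(310,302),(60,0,44):(440,185),(-60,150,44):(97,180),(-80,165,20):(62,213),(-80,-200,20):(607,553),(80,-200,20):(767,350),(0,110,114):(222,52)}
k1={(60,50,24):(322,203),(60,-50,24):(157,205),(60,-50,0):(155,231),(60,50,0):(320,228),(-60,50,24):(325,75)}
k2={(-60,50,24):(370,390),(60,50,24):(462,230),(60,-50,24):(636,290),(-60,-50,24):(553,458),(-60,-50,0):(550,482),(-60,50,0):(370,415)}
for a,b in((sa,sb),(k1,k2)):
    q,r=fit([(S,list(a),ca(list(a.values()))),(D,list(b),cb(list(b.values())))],[450,0,0,0.]); print(q.round(3),r.tolist())
    for k in a:
        if k in b: print(k,tri([S,D],[ca(a[k]),cb(b[k])]).round(1))
    if a is sa: qs=q
c,s=np.cos(-qs[2]),np.sin(-qs[2]);d=q[:2]-qs[:2];print("carrier in stage",c*d[0]-s*d[1],s*d[0]+c*d[1],q[2]-qs[2])
print("rib",tf(q,[(0,-25,64)],q[3]),"knob",tf(qs,[(0,110,114)],qs[3]))
s=ctrl.sense();print(ctrl.camera_info("wrist"))
E
```

```text
[ 5.77857e+02 -4.51010e+01  1.27000e-01 -2.44100e+00] [[1.0, 0.2], [0.6, 0.3], [0.0, 0.0], [1.2, 0.1], [0.5, 0.5], [0.3, 0.1], [0.1, 0.2], [0.4, 1.3], [0.5, 0.3], [0.0, 2.8], [0.6, 1.1], [1.6, 0.2], [0.3, 0.7], [0.5, 0.1], [1.5, 0.5]]
(60, 0, 44) [632.7 -39.2  36.2]
(-60, 0, 44) [519.4 -52.7  42.2]
(80, -200, 20) [ 681.4 -231.5   17.4]
(-80, -200, 20) [ 524.6 -252.2   18.4]
(-80, 165, 20) [480.1 107.3  17.2]
(0, 110, 114) [565.2  61.3 115.3]
[ 5.73391e+02 -1.40586e+02  3.40000e-01  1.92910e+01] [[0.4, 0.4], [1.6, 0.3], [0.2, 0.9], [0.4, 0.4], [0.6, 0.5], [0.5, 0.5], [0.6, 0.7], [0.1, 0.3], [0.2, 0.2], [0.1, 0.9], [0.7, 0.1]]
(60, 50, 24) [613.4 -73.9  41.2]
(60, -50, 24) [ 645.3 -166.5   42.8]
(-60, 50, 24) [ 500.5 -113.1   41.2]
carrier in stage -16.488230054104708 -94.15744179707849 0.21363180513953847
rib [[ 581.73470907 -164.15310265   83.29137122]] knob [[563.96517302  64.01876865 111.55931758]]
{'K': array([[278.64682716,   0.        , 257.30951621],
       [  0.        , 278.64682716, 190.11700946],
       [  0.        ,   0.        ,   1.        ]]), 'R': array([[ 0.31209074,  0.95005118, -0.00145679],
       [ 0.90386794, -0.29644662,  0.30845122],
       [ 0.29261259, -0.09758151, -0.95123905]]), 't': array([-524.66167165,  -40.04421907,  379.79764396])}
```

arm_command(
  increments=[
    {"offset":[-0.3,-0.25,0],"dr":[0,0,0],"hand":1},
    {"offset":[-0.3,-0.25,0],"dr":[0,0,0],"hand":1},
    {"offset":[-0.3,-0.25,0],"dr":[0,0,0],"hand":1},
    {"offset":[-0.3,-0.25,0],"dr":[0,0,0],"hand":1},
    {"offset":[-0.3,-0.25,0],"dr":[0,0,0],"hand":1},
    {"offset":[-0.3,-0.25,0],"dr":[0,0,0],"hand":1},
    {"offset":[-0.3,-0.25,0],"dr":[0,0,0],"hand":1},
    {"offset":[-0.3,-0.25,0],"dr":[0,0,0],"hand":1},
  ],
)

```text
time_s: 0.9
eef_pos: [363.0, 179.3, 231.3]
ee_rot: [0.0, 0.158, 0.987, 0.0]
force: [0.8, 0.2, -0.3]
grip_width: 0.997
grip_force: 0.0
```

arm_command(
  increments=[
    {"offset":[-0.3,-0.25,0],"dr":[0,0,0],"hand":1},
    {"offset":[-0.3,-0.25,0],"dr":[0,0,0],"hand":1},
    {"offset":[-0.3,-0.25,0],"dr":[0,0,0],"hand":1},
    {"offset":[-0.3,-0.25,0],"dr":[0,0,0],"hand":1},
    {"offset":[-0.3,-0.25,0],"dr":[0,0,0],"hand":1},
    {"offset":[-0.3,-0.25,0],"dr":[0,0,0],"hand":1},
    {"offset":[-0.3,-0.25,0],"dr":[0,0,0],"hand":1},
    {"offset":[0,0,0],"dr":[0,0,0],"hand":1},
  ],
)

```text
time_s: 1.7
eef_pos: [537.8, -101.2, 229.9]
ee_rot: [-0.001, 0.16, 0.987, -0.0]
force: [-0.0, 0.9, -0.7]
grip_width: 1.004
grip_force: 0.0
```

arm_command(
  increments=[
    {"offset":[0,0,0],"dr":[0,0,0.18],"hand":1},
    {"offset":[0,0,0],"dr":[0,0,0.18],"hand":1},
    {"offset":[0,0,0],"dr":[0,0,0.18],"hand":1},
    {"offset":[0,0,0],"dr":[0,0,0.18],"hand":1},
    {"offset":[0,0,0],"dr":[0,0,0.18],"hand":1},
    {"offset":[0,0,0],"dr":[0,0,0.18],"hand":1},
    {"offset":[0,0,0],"dr":[0,0,0.08],"hand":1},
    {"offset":[0,0,0],"dr":[0,0,0],"hand":1},
  ],
)

```text
time_s: 2.5
eef_pos: [536.2, -96.4, 231.1]
ee_rot: [-0.0, 0.576, 0.817, -0.0]
force: [0.2, 0.4, -0.2]
grip_width: 1.001
grip_force: 0.0
```

Run:
```python
from rig import ctrl
import cv2
from scipy.spatial.transform import Rotation as R
s=ctrl.sense();print(s["eef_pos"],s["joints"]);q=s["ee_rot"];print(R.from_quat([*q[1:],q[0]]).as_matrix().round(3))
im=ctrl.capture("wrist")[:,:,::-1];print(ctrl.camera_info("wrist"));cv2.imwrite("pics/w0.png",im)
```

```text
[536.18946513 -96.38100525 231.10746041] [-3.93020112e-01  3.57089854e-01  1.43713387e+00  6.92867466e-05
  1.34805378e+00 -7.36013191e-01]
[[-0.336  0.942 -0.001]
 [ 0.942  0.336  0.   ]
 [ 0.001 -0.    -1.   ]]
{'K': array([[278.64682716,   0.        , 257.30951621],
       [  0.        , 278.64682716, 190.11700946],
       [  0.        ,   0.        ,   1.        ]]), 'R': array([[ 9.41309244e-01,  3.37544987e-01, -5.38365403e-04],
       [ 3.21232057e-01, -8.95325378e-01,  3.08548915e-01],
       [ 1.03667127e-01, -2.90612886e-01, -9.51208325e-01]]), 't': array([-472.53406066, -298.57458293,  295.78573823])}
```

View pics/w0.png

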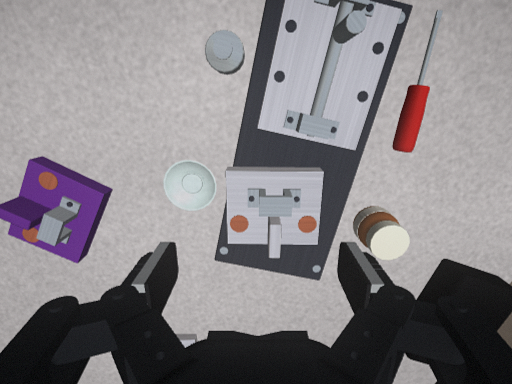

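The wrist view shows the carrier with its plate top at (227,174)–(323,174) and (222,243)–(318,245). The rib top ends at about (274,257), the block face edge runs (258,129)–(356,150) and the knob top is at (357,19). The jar and dish flank the stage, and the look-alike is far left. I refine the poses with all three views.

```bash
cat > est.py <<'E'
from rig import ctrl
from h import *
S,D=ctrl.camera_info("scene"),ctrl.camera_info("side")
W=ctrl.camera_info("wrist")
ca=lambda u:(np.array(u)+.5)/4.4-.5+[155,175]
cb=lambda u:(np.array(u)+.5)/5-.5+[200,140]
sa={(60,0,44):(369,243),(60,150,44):(627,277),(-60,0,44):(403,110),(80,-200,20):(32,255),(80,165,20):(643,332),(-80,-200,20):(115,85),(-80,165,20):(663,148),(0,110,114):(570,100)}
sb={(-60,0,44):(310,302),(60,0,44):(440,187),(-60,150,44):(97,180),(-80,165,20):(62,213),(-80,-200,20):(607,553),(80,-200,20):(767,350),(0,110,114):(222,52)}
sw={(-60,0,44):(258,129),(60,0,44):(356,150),(-80,-200,20):(215,260),(80,-200,20):(320,279),(0,110,114):(357,19)}
k1={(60,50,24):(322,203),(60,-50,24):(157,205),(60,-50,0):(155,231),(60,50,0):(320,228),(-60,50,24):(325,75)}
k2={(-60,50,24):(370,390),(60,50,24):(462,230),(60,-50,24):(636,290),(-60,-50,24):(553,458),(-60,-50,0):(550,482),(-60,50,0):(370,415)}
kw={(-60,50,24):(227,174),(60,50,24):(323,174),(-60,-50,24):(222,243),(60,-50,24):(318,245),(0,-47,64):(274,257)}
Q=[]
for a,b,w in((sa,sb,sw),(k1,k2,kw)):
  for obs in([(S,list(a),ca(list(a.values()))),(D,list(b),cb(list(b.values()))),(W,list(w),np.array(list(w.values())))],[(W,list(w),np.array(list(w.values())))]):
    q,r=fit(obs,[450,0,0,0.]); print(q.round(3),r[-5:].tolist())
    if len(obs)==3: Q.append(q)
qs,q=Q
print("rib",tf(q,[(0,-25,64)],q[3]),"knob",tf(qs,[(0,110,114)],qs[3]))
g=qs.copy(); t=tf(qs,[(0,-50,20),(0,-75,84)],0);print("goal carrier,rib",t)
E
python3 est.py
```

```text
[ 5.79773e+02 -4.40640e+01  1.29000e-01 -2.19800e+00] [[1.0, 0.8], [0.8, 0.1], [0.5, 0.1], [0.0, 1.1], [0.3, 0.2]]
[ 5.80439e+02 -4.37580e+01  1.30000e-01 -3.01900e+00] [[0.3, 0.8], [0.4, 0.1], [0.2, 0.2], [0.4, 0.7], [0.2, 0.3]]
[ 5.73897e+02 -1.40608e+02  3.33000e-01  1.87470e+01] [[1.8, 3.0], [0.5, 1.9], [5.0, 1.0], [0.9, 0.0], [0.2, 1.9]]
[ 5.76240e+02 -1.43984e+02  3.27000e-01  1.06720e+01] [[0.0, 1.8], [0.2, 0.2], [6.3, 0.5], [1.7, 0.1], [0.0, 1.1]]
rib [[ 582.05939038 -164.23779028   82.74700105]] knob [[565.58350006  65.01688709 111.80157135]]
goal carrier,rib [[ 586.22286732  -93.6463302    20.        ]
 [ 589.44776845 -118.4374579    84.        ]]
```

arm_command(
  increments=[
    {"offset":[-0.33,0.085,0],"dr":[0,0,0.01],"hand":1},
    {"offset":[-0.33,0.085,0],"dr":[0,0,0],"hand":1},
    {"offset":[0,0,0.35],"dr":[0,0,0],"hand":1},
    {"offset":[0,0,0.35],"dr":[0,0,0],"hand":1},
    {"offset":[0,0,0.35],"dr":[0,0,0],"hand":1},
    {"offset":[0,0,0],"dr":[0,0,0],"hand":1},
    {"offset":[0,0,0],"dr":[0,0,0],"hand":1},
  ],
)

```text
time_s: 3.25
eef_pos: [582.4, -164.8, 106.4]
ee_rot: [0.0, 0.579, 0.815, 0.0]
force: [0.5, 0.1, 1.4]
grip_width: 1.005
grip_force: 0.0
```

Run:
```python
from rig import ctrl
import cv2
from h import *
s=ctrl.sense();print(s["eef_pos"],s["ee_rot"])
im=ctrl.capture("wrist")[:,:,::-1].copy();c=ctrl.camera_info("wrist");cv2.imwrite("pics/w1.png",im)
print(proj(c,tf([573.9,-140.6,.333],[(-7,-47,64),(7,-47,64),(-7,-3,64),(7,-3,64),(-60,50,24),(60,50,24)],20)).round(1))
```

```text
[ 582.4114244  -164.83701224  106.39679311] [1.61247121e-04 5.78801062e-01 8.15468762e-01 4.10340733e-05]
[[245.2 254.8]
 [265.9 254.8]
 [244.4 193.2]
 [266.8 193.2]
 [170.6 103.5]
 [340.9 104. ]]
```

View pics/w1.png

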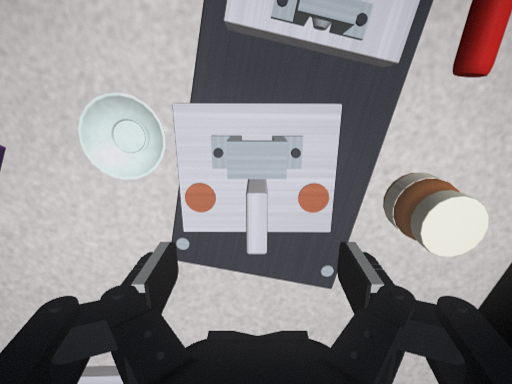

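The wrist view shows the rib top at x 247–267 with its rear end at row 253. The plate corners at (173,103) and (341,104) match the prediction within 2 px, so I descend and grip.

arm_command(
  increments=[
    {"offset":[0,0,0.23],"dr":[0,0,0],"hand":1},
    {"offset":[0,0,0.22],"dr":[0,0,0],"hand":1},
    {"offset":[0,0,0],"dr":[0,0,0],"hand":-1},
    {"offset":[0,0,0],"dr":[0,0,0],"hand":-1},
    {"offset":[0,0,0],"dr":[0,0,0],"hand":-1},
    {"offset":[0,0,0],"dr":[0,0,0],"hand":-1},
    {"offset":[0,0,0],"dr":[0,0,0],"hand":-1},
    {"offset":[0,0,0],"dr":[0,0,0],"hand":-1},
  ],
  grip_force=50,
)

```text
time_s: 4.1
eef_pos: [582.5, -165.2, 52.6]
ee_rot: [0.001, 0.579, 0.815, -0.0]
force: [-2.4, 0.6, 7.2]
grip_width: 0.156
grip_force: 50.6
```

Run:
```python
from rig import ctrl
from h import *
s=ctrl.sense();print({k:s[k] for k in("eef_pos","ee_rot","force","grip_width","grip_force")})
```

```text
{'eef_pos': array([ 582.49535872, -165.17625663,   52.571373  ]), 'ee_rot': array([ 8.13683581e-04,  5.79213143e-01,  8.15175731e-01, -1.98413050e-06]), 'force': array([-2.44348222,  0.62052336,  7.22844906]), 'grip_width': 0.15640933240247662, 'grip_force': 50.5794632434845}
```

arm_command(
  increments=[
    {"offset":[0,0,0],"dr":[0,0,0.09],"hand":-1},
    {"offset":[0,0,0],"dr":[0,0,0.09],"hand":-1},
    {"offset":[0,0,0],"dr":[0,0,0.08],"hand":-1},
    {"offset":[0.08,0.03,0],"dr":[0,0,0],"hand":-1},
    {"offset":[0.08,0.03,0],"dr":[0,0,0],"hand":-1},
    {"offset":[0.08,0.03,0],"dr":[0,0,0],"hand":-1},
    {"offset":[0.07,0.02,0],"dr":[0,0,0],"hand":-1},
    {"offset":[0,0,0],"dr":[0,0,0],"hand":-1},
  ],
)

```text
time_s: 4.9
eef_pos: [591.2, -126.1, 52.6]
ee_rot: [0.001, 0.659, 0.752, 0.0]
force: [0.4, 1.8, 5.6]
grip_width: 0.158
grip_force: 50.3
```

Run:
```python
from rig import ctrl
import cv2
from h import *
s=ctrl.sense();print({k:s[k] for k in("eef_pos","ee_rot","force","grip_width","wrist_torque")})
im=ctrl.capture("wrist")[:,:,::-1].copy();c=ctrl.camera_info("wrist");np.save("w2.npy",c,allow_pickle=True)
cv2.imwrite("pics/w2.png",cv2.resize(im[:210,120:400],None,fx=2.8,fy=2.8,interpolation=cv2.INTER_CUBIC))
```

```text
{'eef_pos': array([ 591.21268718, -126.05545481,   52.59110003]), 'ee_rot': array([1.28616184e-03, 6.59050859e-01, 7.52097196e-01, 3.45192641e-04]), 'force': array([0.37335716, 1.79786076, 5.64914056]), 'grip_width': 0.15753673570418286, 'wrist_torque': array([ 0.25085328, -0.02470538,  0.09075041])}
```

View pics/w2.png

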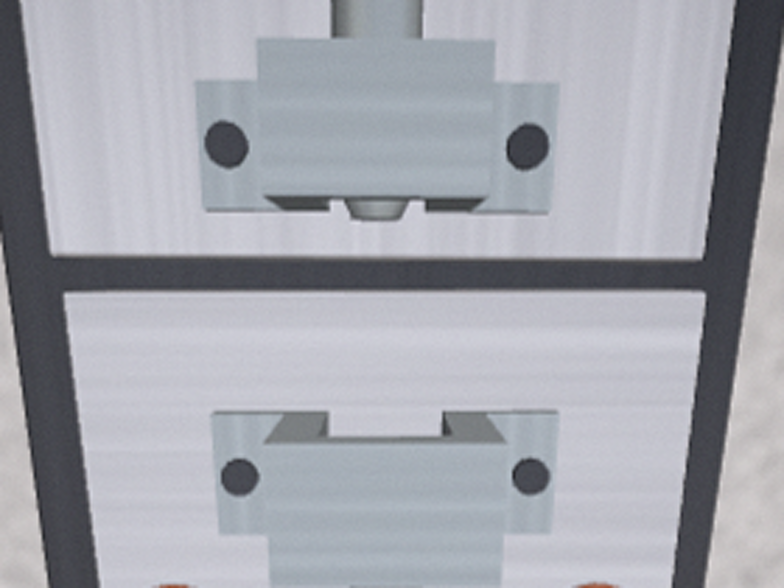

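The crop shows a carrier–block gap of about 34 px, roughly 6 mm. The edges (50,257)–(706,258) and (64,292)–(705,290) are parallel within 0.005 rad, and the carrier is about 1 mm to +x. I close the gap gently.

arm_command(
  increments=[
    {"offset":[0.02,-0.01,0],"dr":[0,0,0],"hand":-1},
    {"offset":[0.015,0,0],"dr":[0,0,0],"hand":-1},
    {"offset":[0.01,0,0],"dr":[0,0,0],"hand":-1},
    {"offset":[0.004,0,0],"dr":[0,0,0],"hand":-1},
    {"offset":[0,0,0],"dr":[0,0,0],"hand":-1},
  ],
)

```text
time_s: 5.45
eef_pos: [589.2, -121.9, 52.6]
ee_rot: [0.002, 0.659, 0.752, -0.0]
force: [1.8, -6.3, 6.0]
grip_width: 0.156
grip_force: 50.3
```

arm_command(
  increments=[
    {"offset":[0.004,0,0],"dr":[0,0,0],"hand":-1},
    {"offset":[0.004,0,0],"dr":[0,0,0],"hand":-1},
    {"offset":[0,0,0],"dr":[0,0,0],"hand":-1},
  ],
)

```text
time_s: 5.75
eef_pos: [589.1, -121.1, 52.6]
ee_rot: [0.002, 0.659, 0.752, -0.0]
force: [1.3, -6.5, 5.3]
grip_width: 0.158
grip_force: 50.3
```

arm_command(
  increments=[
    {"offset":[0.006,0,0],"dr":[0,0,0],"hand":-1},
    {"offset":[0.006,0,0],"dr":[0,0,0],"hand":-1},
    {"offset":[0,0,0],"dr":[0,0,0],"hand":-1},
  ],
)

```text
time_s: 6.05
eef_pos: [588.9, -120.9, 52.8]
ee_rot: [0.003, 0.66, 0.752, -0.001]
force: [-0.4, -12.9, 4.7]
grip_width: 0.154
grip_force: 50.2
```

arm_command(
  increments=[
    {"offset":[0.006,0,0],"dr":[0,0,0],"hand":-1},
    {"offset":[0.006,0,0],"dr":[0,0,0],"hand":-1},
    {"offset":[0,0,0],"dr":[0,0,0],"hand":-1},
  ],
)

```text
time_s: 6.35
eef_pos: [588.7, -120.7, 53.0]
ee_rot: [0.003, 0.66, 0.752, -0.001]
force: [-1.1, -17.9, 7.7]
grip_width: 0.157
grip_force: 50.3
```

Run:
```python
from rig import ctrl
import cv2
from h import *
s=ctrl.sense();print({k:s[k] for k in("eef_pos","ee_rot","force","grip_width","wrist_torque")})
im=ctrl.capture("wrist")[:,:,::-1].copy();c=ctrl.camera_info("wrist");np.save("w2.npy",c,allow_pickle=True)
cv2.imwrite("pics/w3.png",cv2.resize(im[:210,120:400],None,fx=2.8,fy=2.8,interpolation=cv2.INTER_CUBIC))
```

```text
{'eef_pos': array([ 588.74706813, -120.66968001,   53.00747957]), 'ee_rot': array([ 0.00348007,  0.65970099,  0.75151893, -0.00134052]), 'force': array([ -1.14447502, -17.88237566,   7.71967946]), 'grip_width': 0.15662560200424977, 'wrist_torque': array([-2.73884207,  0.39473507, -0.17209736])}
```

View pics/w3.png

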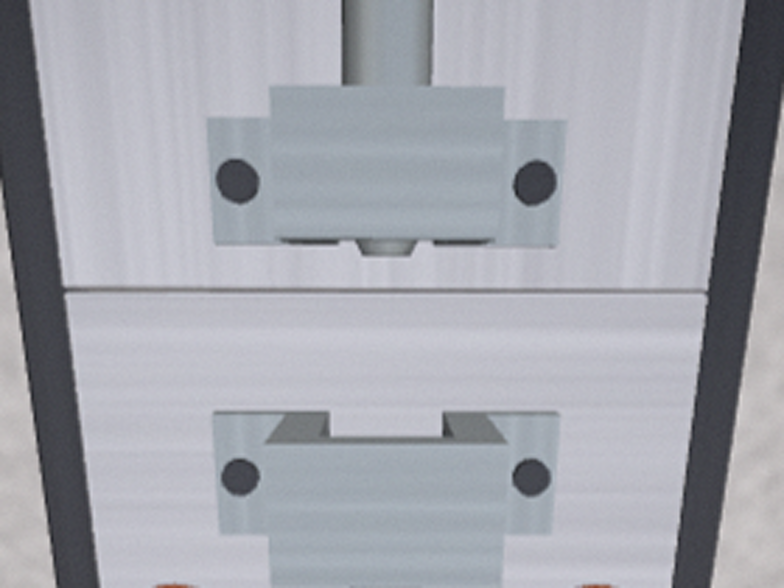

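The picture shows the joint closed, with a hairline at row 290 and both sides in line. The bolt tip (386,247) lines up with the keeper opening. I release, rise and head for the knob.

arm_command(
  increments=[
    {"offset":[0,0,0],"dr":[0,0,0],"hand":1},
    {"offset":[0,0,0],"dr":[0,0,0],"hand":1},
    {"offset":[0,0,0],"dr":[0,0,0],"hand":1},
    {"offset":[0,0,0],"dr":[0,0,0],"hand":1},
    {"offset":[0,0,-0.2],"dr":[0,0,0],"hand":1},
    {"offset":[0,0,-0.4],"dr":[0,0,0],"hand":1},
    {"offset":[0,0,-0.4],"dr":[0,0,0],"hand":1},
    {"offset":[0,0,-0.2],"dr":[0,0,0],"hand":1},
  ],
)

```text
time_s: 7.2
eef_pos: [588.8, -116.8, 199.7]
ee_rot: [0.003, 0.659, 0.752, 0.001]
force: [0.3, 0.2, -0.0]
grip_width: 0.998
grip_force: 0.0
```

arm_command(
  increments=[
    {"offset":[0.4,0,0],"dr":[0,0,0],"hand":1},
    {"offset":[0.4,0,0],"dr":[0,0,0],"hand":1},
    {"offset":[0.4,0,0],"dr":[0,0,0],"hand":1},
    {"offset":[0.35,0,0],"dr":[0,0,0],"hand":1},
    {"offset":[0,0,0],"dr":[0,0,0],"hand":1},
    {"offset":[0,0,0],"dr":[0,0,0],"hand":1},
  ],
)

```text
time_s: 7.8
eef_pos: [563.4, 68.4, 195.3]
ee_rot: [0.0, 0.659, 0.752, -0.0]
force: [0.8, 0.6, -0.3]
grip_width: 1.002
grip_force: 0.0
```

Run:
```python
from rig import ctrl
import cv2
from h import *
s=ctrl.sense();print(s["eef_pos"],s["ee_rot"],s["force"])
im=ctrl.capture("wrist")[:,:,::-1].copy();c=ctrl.camera_info("wrist")
print(proj(c,[[565.2,64.2,114]]),(-c["R"].T@c["t"]))
cv2.imwrite("pics/w4.png",im)
a=ctrl.capture("scene")[175:260,155:315,::-1]
cv2.imwrite("pics/a4.png",cv2.resize(a,None,fx=4.4,fy=4.4,interpolation=cv2.INTER_CUBIC))
```

```text
[563.41088082  68.39446533 195.30205532] [ 3.36807910e-05  6.58621843e-01  7.52474092e-01 -9.00405905e-05] [ 0.81412095  0.59240735 -0.28721541]
[[258.16963084 201.39249   ]] [553.75660563 146.10491267 337.2548129 ]
```

View pics/w4.png

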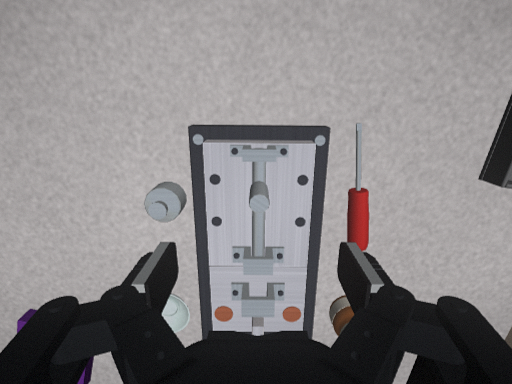

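The wrist view shows the knob top at (259,201), against (258,201) predicted, and the joint is still closed. I descend and grip the knob.

arm_command(
  increments=[
    {"offset":[-0.037,0.015,0.25],"dr":[0,0,0],"hand":1},
    {"offset":[0,0,0.3],"dr":[0,0,0],"hand":1},
    {"offset":[0,0,0.25],"dr":[0,0,0],"hand":1},
    {"offset":[0,0,0.15],"dr":[0,0,0],"hand":1},
    {"offset":[0,0,0],"dr":[0,0,0],"hand":-1},
    {"offset":[0,0,0],"dr":[0,0,0],"hand":-1},
    {"offset":[0,0,0],"dr":[0,0,0],"hand":-1},
    {"offset":[0,0,0],"dr":[0,0,0],"hand":-1},
  ],
  grip_force=50,
)

```text
time_s: 8.7
eef_pos: [566.5, 63.2, 82.5]
ee_rot: [0.001, 0.659, 0.752, 0.001]
force: [0.3, 0.4, -0.0]
grip_width: 0.331
grip_force: 0.0
```

arm_command(
  increments=[
    {"offset":[0,0,0],"dr":[0,0,0],"hand":-1},
    {"offset":[0,0,0],"dr":[0,0,0],"hand":-1},
  ],
)

```text
time_s: 8.9
eef_pos: [565.3, 63.2, 82.4]
ee_rot: [-0.0, 0.659, 0.752, -0.001]
force: [-7.0, -1.6, 8.4]
grip_width: 0.195
grip_force: 48.7
```

arm_command(
  increments=[
    {"offset":[-0.05,0,0],"dr":[0,0,0],"hand":-1},
    {"offset":[-0.08,0,0],"dr":[0,0,0],"hand":-1},
    {"offset":[-0.08,0,0],"dr":[0,0,0],"hand":-1},
    {"offset":[-0.05,0,0],"dr":[0,0,0],"hand":-1},
    {"offset":[0,0,0],"dr":[0,0,0],"hand":-1},
  ],
)

```text
time_s: 9.4
eef_pos: [569.3, 31.8, 82.3]
ee_rot: [-0.0, 0.659, 0.752, -0.001]
force: [-8.6, -3.0, 8.7]
grip_width: 0.196
grip_force: 48.8
```

arm_command(
  increments=[
    {"offset":[-0.06,0,0],"dr":[0,0,0],"hand":-1},
    {"offset":[-0.06,0,0],"dr":[0,0,0],"hand":-1},
    {"offset":[-0.05,0,0],"dr":[0,0,0],"hand":-1},
    {"offset":[0,0,0],"dr":[0,0,0],"hand":-1},
  ],
)

```text
time_s: 9.8
eef_pos: [571.8, 11.6, 82.4]
ee_rot: [-0.001, 0.659, 0.752, -0.001]
force: [-9.3, -4.0, 8.9]
grip_width: 0.196
grip_force: 48.9
```

arm_command(
  increments=[
    {"offset":[-0.03,0,0],"dr":[0,0,0],"hand":-1},
    {"offset":[-0.02,0,0],"dr":[0,0,0],"hand":-1},
    {"offset":[-0.01,0,0],"dr":[0,0,0],"hand":-1},
    {"offset":[0,0,0],"dr":[0,0,0],"hand":-1},
  ],
)

```text
time_s: 10.2
eef_pos: [572.6, 5.8, 82.4]
ee_rot: [-0.001, 0.659, 0.752, -0.0]
force: [-9.7, 2.7, 10.3]
grip_width: 0.2
grip_force: 49.1
```

arm_command(
  increments=[
    {"offset":[-0.01,0,0],"dr":[0,0,0],"hand":-1},
    {"offset":[-0.01,0,0],"dr":[0,0,0],"hand":-1},
    {"offset":[0,0,0],"dr":[0,0,0],"hand":-1},
  ],
)

```text
time_s: 10.5
eef_pos: [572.6, 5.6, 82.4]
ee_rot: [-0.003, 0.659, 0.752, 0.001]
force: [-11.3, 15.3, 12.8]
grip_width: 0.196
grip_force: 49.2
```

arm_command(
  increments=[
    {"offset":[-0.01,0,0],"dr":[0,0,0],"hand":-1},
    {"offset":[-0.01,0,0],"dr":[0,0,0],"hand":-1},
    {"offset":[0,0,0],"dr":[0,0,0],"hand":-1},
  ],
)

```text
time_s: 10.8
eef_pos: [572.5, 5.6, 82.4]
ee_rot: [-0.004, 0.659, 0.752, 0.002]
force: [-11.8, 27.2, 14.8]
grip_width: 0.194
grip_force: 49.4
```

arm_command(
  increments=[
    {"offset":[0.02,0,0],"dr":[0,0,0],"hand":-1},
    {"offset":[0,0,0],"dr":[0,0,0],"hand":1},
    {"offset":[0,0,0],"dr":[0,0,0],"hand":1},
    {"offset":[0,0,0],"dr":[0,0,0],"hand":1},
    {"offset":[0,0,0],"dr":[0,0,0],"hand":1},
    {"offset":[0,0,-0.3],"dr":[0,0,0],"hand":1},
    {"offset":[0,0,-0.4],"dr":[0,0,0],"hand":1},
    {"offset":[0,0,-0.2],"dr":[0,0,0],"hand":1},
  ],
)

```text
time_s: 11.6
eef_pos: [574.9, 2.4, 193.2]
ee_rot: [0.002, 0.659, 0.752, 0.001]
force: [-0.3, -0.6, 0.1]
grip_width: 1.003
grip_force: 0.0
```

Run:
```python
from rig import ctrl
import cv2
from h import *
s=ctrl.sense();print(s["eef_pos"],s["ee_rot"],s["force"],s["time_s"])
c=ctrl.camera_info("wrist");im=ctrl.capture("wrist")[:,:,::-1].copy()
qs=[579.5,-45,.129]
print(proj(c,tf(qs,[(0,50,114),(0,54,114),(60,0,44),(-60,0,44)],-1)))
cv2.imwrite("pics/w5.png",cv2.resize(im[60:340,130:400],None,fx=2.1,fy=2.1,interpolation=cv2.INTER_CUBIC))
```

```text
[574.94513567   2.39822119 193.16829599] [0.00215267 0.65944849 0.75174569 0.00121274] [-0.2888967  -0.61615502  0.0715107 ] 11.6
[[254.50312419 195.23093329]
 [254.49300317 190.72604914]
 [307.58852867 216.52600002]
 [202.13185835 216.62010209]]
```

View pics/w5.png

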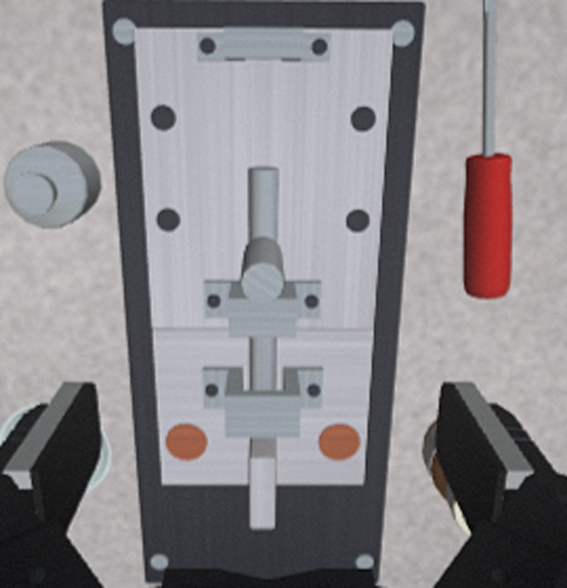

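The picture shows the bolt through the keeper and the joint closed at crop row 328. The knob top at full-frame (255,194) lies within about 1 mm of its fully-home place, and the end stop was felt at 27 N. The weight and screwdriver stand clear and the arm is free, so I hand in.

```bash
python3 -c "
from rig import ctrl
print(ctrl.finish_job())"
```

```text
the job is handed in; nothing more can be done
None
```

The carrier is butted flush and in line with the block, the bolt is home to its end stop through the keeper, and the job was handed in at about 12 s; the hand-in returned no verdict.

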